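# Set a press foot's gap to a gauge blade by feel

### The job

The press head's spring foot stands a little too high above the steel blade of the red-handled gap gauge that lies beneath it. Turn the black wing knob on top of the head clockwise, a part of a turn at a time, until the blade just drags: drawing it to and fro by its red handle should take a light pull of about 4 N. Try the blade by sliding it a few millimetres under the foot, never screw the foot down hard, leave the gauge lying flat in the gap, and do not disturb the tin, the bolt and the screwdriver beside it.

Things in the scene. Friction and masses are not known exactly. Their poses are not given: they have to be found in the camera images.
- bed: steel bed plate, fixed, placed anew each time; origin on the bench top under the screw axis. x points from the gauge's handle along the blade to the head's column, z up. Upper face at z = 12 mm, 44 mm wide, x from -185 to 75 mm; under the head (x from -70 mm) a grey flange makes it 92 mm wide. Strips 3 mm high at y = -20 and 20 mm (x from -75 to 25 mm) flank the blade loosely
- head: green C-shaped head on the bed, origin and axes as bed. Column 60 mm wide at x = 47 to 81 mm; nose 47 mm wide, z = 66 to 96 mm. Under it hangs a spindle with a round brass foot, 22 mm across, on the screw axis, which presses through a spring. It starts clear of the blade by an amount that varies and is not measured: 0.3 to 2.4 rad of clockwise turning closes it
- screw (a joint): angle of the black wing knob, rad, grows clockwise seen from above (0 to 5, starts at 0 to 0.3). 1 rad lowers the spindle 1.5 mm; the knob stays at its height and where it is left (friction 0.06 N m). Once the foot touches, each further rad adds about 10 N of foot force; turning back takes it off again
- knob_grip (a point): centre of the knob's wing, on the screw axis, 124.5 mm above the bench. The wing is a black bar 44 mm long along the point's x, 14 mm thick along y, 32 mm high (16 mm above and below this point), on a disc 42 mm across whose top is 15 mm below this point; a small white mark on top shows the +x end
- gauge_grip (a point): centre of the gap gauge's red handle: 56 mm long along the point's x, 18 mm wide along y, 26 mm high, about 36 mm above the bench. It floats on a pin in a yoke (40 mm along +x from this point, top 48 mm above the bench): 4 mm up or down and 0.1 rad in pitch almost without force, so that the hand only draws the blade and hardly lifts or presses it. Gauge 200 g
- blade_end (a point): middle of the far end of the gauge's loose steel blade, 24 mm wide, 5 mm thick, flat on the bed, its x along the blade, away from the handle. The blade runs from here back under the handle (150 mm) and 28 mm beyond it; the foot is about 25 mm from this end. Sliding it takes about 0.8 N for each N of foot force (+-15 %), plus 0.8 N for its own weight
- tin_0: green open tin, 75 mm across and 94 mm high, loose, origin under its centre; stands beside the press, leave it alone
- bolt_3: steel bolt standing on its head, 24 mm across and 85 mm high, loose, origin under its centre; stands beside the press, leave it alone
- screwdriver_10: screwdriver with a blue handle, 222 mm long, 27 mm wide, loose, origin under its centre; lies beside the press, leave it alone

How it is judged:
On the way:
1. the blade is tried: slid by the handle while the foot presses on it (contact force between head and gauge above 1.5 N and linear speed of gauge above 0.002 m/s and contact force between the fingers and gauge above 0.5 N), for 0.1 s.
At the end, for the whole second after the job is handed in: the foot presses on the gauge with 2.5 to 8 N (a drag of about 4 N), and the gauge lies flat and still in the gap, within 20 mm of where it started (contact force between head and gauge between 2.5 and 8 N and distance of blade_end from where it was at the start of the episode below 0.02 m and angle between blade_end's own z axis and vertical below 0.05 rad and linear speed of gauge below 0.01 m/s); the robot touches nothing.
It fails at once if the foot is screwed down hard: it presses on the gauge with more than 18 N (contact force between head and gauge above 18 N).
It fails at once if the tin is pushed away or knocked over (distance of tin_0 from where it was at the start of the episode above 0.025 m or angle between tin_0's own z axis and vertical above 0.5 rad).
It fails at once if the bolt is pushed away or knocked over (distance of bolt_3 from where it was at the start of the episode above 0.025 m or angle between bolt_3's own z axis and vertical above 0.5 rad).
It fails at once if the screwdriver is pushed away (distance of screwdriver_10 from where it was at the start of the episode above 0.025 m).
It also fails if it takes over 72 s, if anything falls off the work surface, if the arm or the gripper's body presses on something with over 40 N, if the wrist force passes 120 N, or if a joint passes its speed limit or range.

### The arm

A 6-joint arm with a two-finger parallel gripper is mounted at the origin on a cart in front of the work surface, level with it; the furniture and walls round the work are solid. World frame = base frame: x ahead of the robot, y to its left, z up, the work surface at z = 0. Lengths are in m, angles in rad, forces in N, time in s.
With the tool pointing down it reaches from about 0.225 to 0.875 m from the base axis. Payload 3.4 kg.
Tool frame: the origin (TCP) lies at the very end of the fingers, on their centre line; the grasp point (between the pads) lies 19 mm behind it; z points along the fingers, y is the direction in which the jaws open and shut (so a half turn about z gives the same grasp; the last joint's range is limited). The gripper opens to 85 mm and grips with 20 to 120 N. Pads are 22 mm wide; open, the fingers measure 114 mm over their backs; the gripper's body (76 mm by 85 mm) begins 54 mm behind the grasp point. The pads swing forward as they close: fully open they stand 13 mm farther back than shut.
Start: joints at [1.031, 0.276, 1.505, -0, 1.361, -0.121], TCP at [0.234, 0.525, 0.231] pointing down, gripper open.
Joint ranges: [-2.89, 2.89], [-0.75, 2.08], [0.22, 2.7], [-1.18, 4.32], [0.11, 2.71], [-2.7, 2.7]. Speed limits (rad/s): [2.57, 2.57, 3.14, 3.14, 3.14, 3.14].

### API

Orientations are given as a unit quaternion [w, x, y, z].
In Python, from rig import manip gives the robot as it stands. The module is installed in compiled form; this text tells all that it offers.
- The arm moves only by the tool carry_out, never from a script. Its argument "moves" is one flat list of numbers, 5 for each row, row after row: the opening in per cent of the stroke, from 0 (shut) to 100 (fully open), then the shift along the world's x, y, z in cm, then the turn about the world's z in rad. A call has exactly 10 rows; each row shifts and turns the commanded pose from where the row before left it; what a row does not reach is not made up. A row lasts 1/10 s, in which the tool goes at most 50 mm and 8.59 degrees, less where a joint would pass 70% of its speed; a pose out of reach is approached as far as the arm can. A call is refused whole if a number of a shift passes 5 or a number of a turn 0.15, either way. A call with a gripper value outside its range is refused whole. The fingers move at their own pace and stop on an object; "squeeze" is the grip in N (left out, the last holds). Time passes only in rows, so rows that do not move let the fingers close, or fill a call up. It gives the time, the measured TCP pose, the force and the opening at its end, in the units of the state.
- manip.get_state(): the state, without advancing time (a new reading comes with each control period).
- manip.get_image(name): name is "side" or "top" or "wrist"; returns the picture (400x640x3 uint8, red, green, blue); there is no depth.
- manip.camera_info(name): a dict with "fov_y" (degrees; the focal length in pixels is half the picture's height over the tangent of half this angle, whatever the lens; pixels are square), "cx", "cy" (the principal point, pixels), "dist" ([k1, k2, p1, p2, k3] as OpenCV has them; the pictures are not rectified), "rvec" (rotation vector, rad) and "tvec" (3), from world to camera coordinates, as OpenCV has them; the wrist camera has in their place "hand_eye" (4x4, takes a point from camera to tool coordinates, whose origin is the TCP and whose axes are the flange's). Camera axes: x right, y down, z forward; pixel columns grow to the right and rows downward; lengths in m; the calibration is good to about 2 mm. A picture is of the moment at which its call begins: read the wrist's pose just before it. camera_info takes no time and is no camera call.
- manip.sign_off(): hands the job in, once; it reports no verdict.
The state is a dict: "clock": time; "qpos": joint angles; "qd": joint speeds; "effort": joint torques, N m; "position": TCP position; "ee_rot": TCP orientation; "contact_force": force on the tool from outside, world axes, zero at the start; "moment": the same for the moment, N m; "width": finger opening in m.
Only numpy, scipy, OpenCV 4.12 (cv2) and the standard library are available. Lean on these libraries where they do the work, as an engineer would, in place of code of your own. Each camera call takes 0.05 s, during which the arm holds its last target. There are 200 camera calls.

## Working session

There is one attempt and no reset: what is moved stays moved. The work goes in short steps, Python scripts to look and compute and a tool call to move; the robot and the scene stay as the last step left them, time stands still between calls to the robot, and variables do not carry over. Pictures are saved under pics/ and viewed, about 8 in all and at most 12, crops included, and the job is handed in when it is done.

Besides the shell and the picture viewer there is one more tool, called after "Emit:" as name(argument=value, ...) on one line, values as JSON. carry_out: Moves the arm, as the interface text tells. Its arguments: {"type":"object","properties":{"moves":{"type":"array","items":{"type":"number"}},"squeeze":{"type":"number"}},"required":["moves"]}

```bash
mkdir -p pics
cat > h.py <<'E'
import numpy as np, cv2
from rig import manip
def cam(n):
    c=manip.camera_info(n); f=200/np.tan(np.radians(c["fov_y"])/2)
    return c,np.array([[f,0,c["cx"]],[0,f,c["cy"]],[0,0,1]]),np.array(c["dist"],float)
def wpose():
    s=manip.get_state(); w,x,y,z=s["ee_rot"]
    from scipy.spatial.transform import Rotation as R
    T=np.eye(4); T[:3,:3]=R.from_quat([x,y,z,w]).as_matrix(); T[:3,3]=s["position"]; return T
def ext(n,T=None):
    c,K,d=cam(n)
    if n=="wrist":
        M=T@np.array(c["hand_eye"]); return M[:3,:3],M[:3,3],K,d
    Rm=cv2.Rodrigues(np.array(c["rvec"],float))[0]; return Rm.T,-Rm.T@np.array(c["tvec"],float).ravel(),K,d
def px2w(n,uv,z,T=None):
    R,o,K,d=ext(n,T); p=cv2.undistortPoints(np.array(uv,float).reshape(-1,1,2),K,d)[:,0]
    r=np.c_[p,np.ones(len(p))]@R.T
    return o+r*((z-o[2])/r[:,2])[:,None]
def w2px(n,P,T=None):
    R,o,K,d=ext(n,T); q=(np.array(P,float).reshape(-1,3)-o)@R
    return cv2.projectPoints(q,np.zeros(3),np.zeros(3),K,d)[0][:,0]
def snap(n,f):
    T=wpose(); im=manip.get_image(n); cv2.imwrite("pics/"+f,im[:,:,::-1]); return T
E
python3 - <<'E'
from h import *
s=manip.get_state(); print(s)
snap("top","top0.png"); T=snap("wrist","w0.png"); np.save("w0.npy",T); snap("side","side0.png")
E
```

```text
{'clock': 0.0, 'qpos': array([ 1.03102038e+00,  2.76623687e-01,  1.50613216e+00,  2.42309272e-05,
        1.36067372e+00, -1.21008334e-01]), 'qd': array([-1.98889748e-04, -6.12160546e-04, -1.37595088e-03,  6.09456991e-05,
        2.50024300e-04,  1.17046598e-04]), 'effort': array([ 2.83042928e-04, -4.16768253e+01, -2.45806342e+01, -2.53825638e-04,
        1.05503880e-02, -4.20047400e-06]), 'position': array([0.23354977, 0.52486905, 0.23042372]), 'ee_rot': array([-3.09165903e-04,  2.07859601e-01,  9.78158240e-01, -8.64938245e-04]), 'contact_force': array([-0.85699983,  0.85960113, -0.54734256]), 'moment': array([-0.00729935, -0.00827419, -0.01970829]), 'width': 0.08515364690423291}
```

View pics/top0.png

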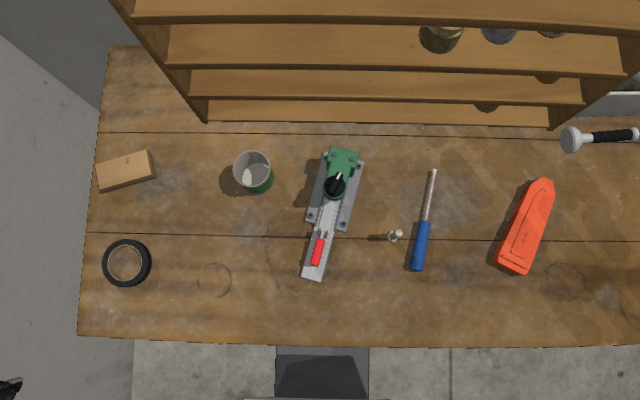

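View pics/side0.png

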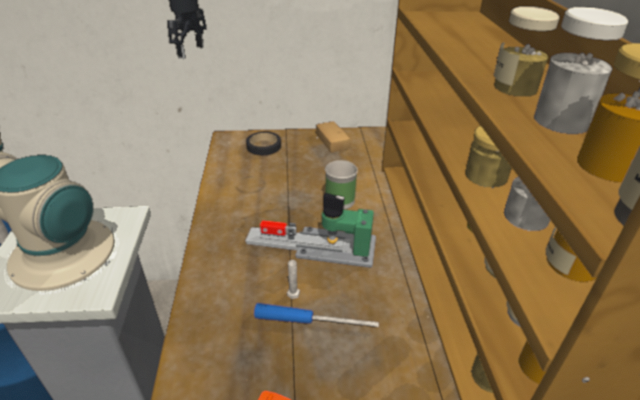

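The top view shows the knob at about (335,186), the red handle at about (317,252), the tin at (254,172), the bolt at (395,235) and the screwdriver at about (425,220). Next I'll work out positions and enlarge the crop.

Run:
```python
from h import *
k=px2w("top",[[335,186]],.14)[0]; g=px2w("top",[[317,252]],.049)[0]
print(k,g,np.linalg.norm((k-g)[:2]),np.arctan2(*(k-g)[[1,0]]))
print(px2w("top",[[254,165]],.094),px2w("top",[[395,233]],.085),px2w("top",[[433,172],[418,268]],.013))
print("shelf",px2w("top",[[208,122],[555,128]],0))
im=cv2.imread("pics/top0.png")[135:290,280:380]
cv2.imwrite("pics/c1.png",cv2.resize(im,None,fx=3.8,fy=3.8,interpolation=2))
```

```text
[ 0.56786877 -0.01851279  0.14      ] [0.45148246 0.01364919 0.049     ] 0.12074836062901685 -0.26960983513895204
[[0.61744829 0.1411017  0.094     ]] [[ 0.48860783 -0.13721504  0.085     ]] [[ 0.62958646 -0.23320673  0.013     ]
 [ 0.42383367 -0.19636107  0.013     ]]
shelf [[ 0.74106133  0.26709775  0.        ]
 [ 0.74286967 -0.52527631  0.        ]]
```

View pics/c1.png

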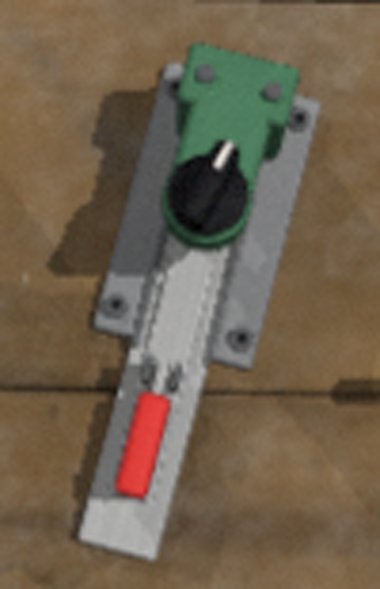

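The crop shows the bed yaw at roughly -0.26. The wing's white mark points at yaw of about -0.42, which already matches the jaws. The knob-to-handle distance is 0.121 m against an expected 0.125 m. I'll move above the knob.

Emit:
carry_out(moves=[100,2.6,-4.2,0.3,0,100,2.6,-4.2,0.3,0,100,2.6,-4.2,0.3,0,100,2.6,-4.2,0.3,0,100,2.6,-4.2,0.3,0,100,2.6,-4.2,0.3,0,100,2.6,-4.2,0.3,0,100,2.6,-4.2,0.3,0,100,2.6,-4.2,0.3,0,100,2.6,-4.2,0.3,0], squeeze=30)

```text
clock: 1.15
position: [0.4944, 0.1035, 0.2614]
ee_rot: [-0.0, 0.208, 0.978, 0.0]
contact_force: [0.6, 1.0, 0.0]
width: 0.0855
```

Emit:
carry_out(moves=[100,1.0,-4.0,0,0,100,1.0,-4.0,0,0,100,1.0,-4.0,0,0,100,0,0,0,0,100,0,0,0,0,100,0,0,0,0,100,0,0,0,0,100,0,0,0,0,100,0,0,0,0,100,0,0,0,0])

```text
clock: 2.15
position: [0.5238, -0.0141, 0.2614]
ee_rot: [0.0, 0.207, 0.978, 0.0]
contact_force: [-0.5, -0.2, -1.0]
width: 0.0857
```

Run:
```python
from h import *
T=snap("wrist","w1.png"); np.save("w1.npy",T); print(T, manip.camera_info("wrist"))
```

```text
[[-9.13968307e-01  4.05785513e-01  2.28501533e-04  5.23753105e-01]
 [ 4.05785533e-01  9.13968325e-01  4.76832321e-05 -1.41152923e-02]
 [-1.89493998e-04  1.36303579e-04 -9.99999973e-01  2.61443649e-01]
 [ 0.00000000e+00  0.00000000e+00  0.00000000e+00  1.00000000e+00]] {'fov_y': 68.16079813013584, 'cx': 314.5424033450599, 'cy': 202.73837128965607, 'dist': array([0.01361104, 0.        , 0.        , 0.        , 0.        ]), 'hand_eye': array([[ 8.30947999e-04, -9.49718671e-01, -3.13103425e-01,
         7.94523011e-02],
       [ 9.99999470e-01,  5.98983862e-04,  8.37044185e-04,
         6.39517174e-04],
       [-6.07412592e-04, -3.13103955e-01,  9.49718666e-01,
        -1.43253481e-01],
       [ 0.00000000e+00,  0.00000000e+00,  0.00000000e+00,
         1.00000000e+00]])}
```

View pics/w1.png

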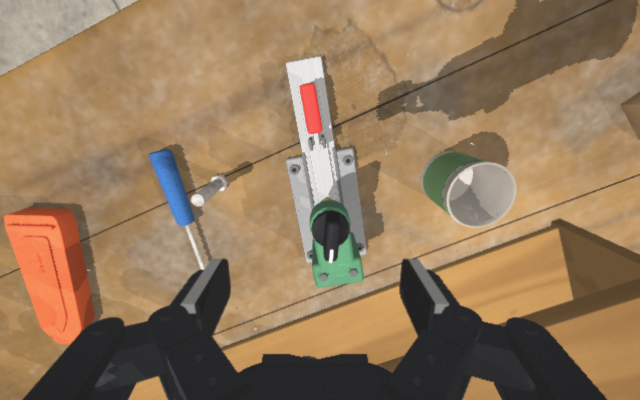

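The wrist view shows the knob at about (331,230), the mark at (332,250) and the red handle from (305,83) to (317,133). I'll measure these and crop in on the knob.

Run:
```python
from h import *
T=np.load("w1.npy"); im=cv2.imread("pics/w1.png")
b,g,r=[im[:,:,i].astype(int) for i in range(3)]
m=(r>150)&(g<70)&(b<70); m[:, :250]=0; m[:,400:]=0
ys,xs=np.nonzero(m); P=px2w("wrist",np.c_[xs,ys],.049,T)[:,:2]
c,s,a=cv2.minAreaRect(P.astype(np.float32)*1000); print("handle",c,s,a)
bx=cv2.boxPoints((c,s,a)); print(bx)
for z in (.049,): print(px2w("wrist",[[290,62],[325,57]],.012,T))
cv2.imwrite("pics/c2.png",cv2.resize(im[190:290,280:380],None,fx=6,fy=6,interpolation=2))
```

```text
handle (451.85516357421875, 21.250883102416992) (5.816227912902832, 47.74179458618164) 82.86852264404297
[[427.80792   21.328758]
 [475.18036   15.401775]
 [475.9024    21.173008]
 [428.52997   27.09999 ]]
[[0.39458292 0.01181523 0.012     ]
 [0.40667106 0.05254237 0.012     ]]
```

View pics/c2.png

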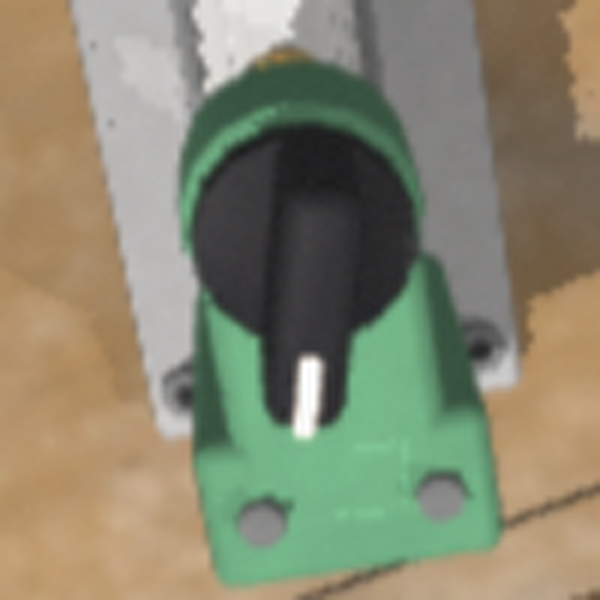

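Run:
```python
from h import *
T=np.load("w1.npy"); im=cv2.imread("pics/w1.png")
b,g,r=[im[:,:,i].astype(int) for i in range(3)]
m=(r>100)&(g<r*.4)&(b<r*.4); m[:, :250]=0; m[:,400:]=0; m[150:]=0
ys,xs=np.nonzero(m); P=px2w("wrist",np.c_[xs,ys],.047,T)[:,:2]
print("handle",cv2.boxPoints(cv2.minAreaRect(P.astype(np.float32)*1000)), P.mean(0))
q=lambda L,z:px2w("wrist",[[280+u/6,190+v/6] for u,v in L],z,T)
p=q([(310,190),(308,430),(310,358),(303,437),(310,312)],.1405)
print(p); print("yaw",np.arctan2(*(p[1]-p[0])[[1,0]]),np.arctan2(*(p[3]-p[2])[[1,0]]),np.linalg.norm(p[1]-p[0]))
# disc top edges left/right, bottom/top
print(q([(192,235),(418,235),(300,125)],.1095))
print("wingedge",q([(268,290),(354,290)],.1405))
print("flange corners",px2w("wrist",[[288,160],[353,151]],.012,T))
```

```text
handle [[425.06802    12.022728 ]
 [477.7888     -1.0361018]
 [481.79538    15.139084 ]
 [429.07462    28.197914 ]] [0.45258342 0.013826  ]
[[ 0.55531461 -0.00912722  0.1405    ]
 [ 0.5950899  -0.02626376  0.1405    ]
 [ 0.58286496 -0.02074369  0.1405    ]
 [ 0.59596964 -0.02754688  0.1405    ]
 [ 0.57514521 -0.01748825  0.1405    ]]
yaw -0.40680166482987656 -0.4788439755978679 0.04330975296367876
[[ 0.56693249 -0.0352651   0.1095    ]
 [ 0.58346416  0.00203579  0.1095    ]
 [ 0.55540095 -0.00920613  0.1095    ]]
wingedge [[ 0.56872201 -0.02222156  0.1405    ]
 [ 0.57441134 -0.00938326  0.1405    ]]
flange corners [[ 0.50065722 -0.04155508  0.012     ]
 [ 0.52468319  0.04213722  0.012     ]]
```

Emit:
carry_out(moves=[100,2.5,-0.2,0,0,100,2.6,-0.2,0,0,100,0,0,-3,0,100,0,0,-3,0,100,0,0,-3,0,100,0,0,-3,0,100,0,0,-1.5,0,100,0,0,-0.9,0,60,0,0,0,0,50,0,0,0,0])

```text
clock: 3.2
position: [0.5756, -0.0187, 0.1181]
ee_rot: [0.001, 0.208, 0.978, 0.0]
contact_force: [-0.3, -1.2, -0.6]
width: 0.0592
```

Emit:
carry_out(moves=[0,0,0,0,0,0,0,0,0,0,0,0,0,0,0,0,0,0,0,0,0,0,0,0,0,0,0,0,0,0,0,0,0,0,0,0,0,0,0,0,0,0,0,0,0,0,0,0,0,0], squeeze=30)

```text
clock: 4.2
position: [0.5756, -0.0183, 0.1183]
ee_rot: [0.001, 0.208, 0.978, 0.001]
contact_force: [0.7, 2.3, 6.1]
width: 0.0132
```

Run:
```python
from h import *
s=manip.get_state(); print(s["position"],s["contact_force"],s["moment"],s["width"],s["qpos"])
```

```text
[ 0.57562997 -0.01829634  0.11830944] [0.6566352  2.28077016 6.11226954] [ 0.37836812 -0.01982744  0.03708372] 0.01316750372855426 [-1.53167252e-01  3.60202516e-01  1.67692028e+00  1.04902909e-03
  1.10239912e+00 -1.30557334e+00]
```

Emit:
carry_out(moves=[0,0,0,0,-0.1,0,0,0,0,-0.1,0,0,0,0,-0.1,0,0,0,0,-0.1,0,0,0,0,-0.1,0,0,0,0,-0.1,0,0,0,0,-0.1,0,0,0,0,-0.1,0,0,0,0,0,0,0,0,0,0])

```text
clock: 5.2
position: [0.5756, -0.0184, 0.1183]
ee_rot: [0.001, 0.573, 0.82, 0.001]
contact_force: [1.3, 2.0, 5.7]
width: 0.0133
```

Run:
```python
from h import *
s=manip.get_state(); print(s["position"],s["contact_force"],s["moment"],s["width"],s["qpos"])
T=wpose(); print(np.arctan2(T[1,1],T[0,1]))
```

```text
[ 0.57557743 -0.01835761  0.11830931] [1.29947378 2.00435331 5.74224667] [ 0.32663799 -0.04979659 -0.03176693] 0.01329551552669135 [-1.53185096e-01  3.60185466e-01  1.67694823e+00  8.69539703e-04
  1.10247355e+00 -5.05261467e-01]
0.3516849367622028
```

Emit:
carry_out(moves=[50,0,0,0,0,50,0,0,0,0,50,0,0,2,0,50,0,0,2,0.13,50,-3,0.8,0,0.14,50,-3,0.8,0,0.14,50,-3,0.8,0,0.14,50,-3.2,0.8,0,0.14,50,0,0,0,0.13,50,0,0,0,0.13])

```text
clock: 6.2
position: [0.4513, 0.0134, 0.1571]
ee_rot: [-0.0, 0.131, 0.991, -0.0]
contact_force: [-0.6, -0.0, 0.3]
width: 0.0428
```

Emit:
carry_out(moves=[50,0,0,-3,0,50,0,0,-3,0,50,0,0,-3,0,50,0,0,-2,0,50,0,0,-1,0,50,0,0,-1.1,0,50,0,0,0,0,50,0,0,0,0,50,0,0,0,0,50,0,0,0,0])

```text
clock: 7.2
position: [0.4535, 0.0132, 0.0271]
ee_rot: [0.001, 0.134, 0.991, 0.0]
contact_force: [-0.2, 0.0, -0.3]
width: 0.0428
```

Run:
```python
from h import *
s=manip.get_state(); print(s["position"],s["contact_force"],s["moment"])
T=snap("wrist","w2.png"); print(np.arctan2(T[1,1],T[0,1]))
```

```text
[0.4535018  0.01324811 0.0270715 ] [-0.16612107  0.04659474 -0.30489616] [-0.01075934 -0.02652774  0.04213498]
1.30202058001266
```

View pics/w2.png

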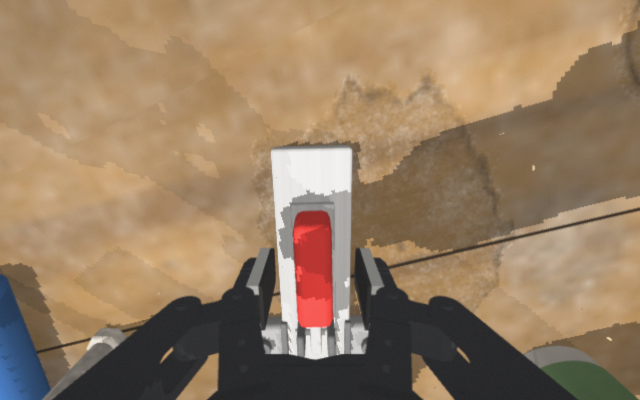

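The handle lies between the pads at about (313,268), aligned with the bed. I'll close and pull.

Emit:
carry_out(moves=[0,0,0,0,0,0,0,0,0,0,0,0,0,0,0,0,0,0,0,0,0,0,0,0,0,0,0,0,0,0,0,-0.1,0.028,0,0,0,-0.1,0.028,0,0,0,-0.1,0.028,0,0,0,-0.1,0.028,0,0], squeeze=25)

```text
clock: 8.25
position: [0.4488, 0.0145, 0.0264]
ee_rot: [0.0, 0.134, 0.991, 0.0]
contact_force: [0.2, -0.9, -0.3]
width: 0.0172
```

```bash
cat > f.py <<'E'
from h import *
d=np.array([.961,-.275,0]); F=[]
for i in range(6):
    s=manip.get_state(); F.append(s["contact_force"]); 
    if i<5: manip.get_image("wrist")
F=np.array(F); print(s["clock"],s["position"],s["width"],"along",(F@d).round(2),"mean",(F@d).mean().round(2),"F",F.mean(0).round(2))
E
python3 f.py
```

```text
8.5 [0.44855666 0.01453546 0.02626272] 0.017553141553008814 along [ 0.4  -0.19  0.05  0.5  -0.76  0.35] mean 0.06 F [ 0.07  0.05 -0.27]
```

Emit:
carry_out(moves=[0,0.1,-0.028,0,0,0,0.1,-0.028,0,0,0,0.1,-0.028,0,0,0,0.1,-0.028,0,0,0,0.1,-0.028,0,0,0,0.1,-0.028,0,0,0,0.1,-0.028,0,0,0,0.1,-0.028,0,0,0,0,0,0,0,0,0,0,0,0])

```text
clock: 9.5
position: [0.4572, 0.0121, 0.0264]
ee_rot: [0.0, 0.134, 0.991, -0.0]
contact_force: [-0.7, -0.4, -0.0]
width: 0.0176
```

```bash
python3 f.py
```

```text
9.75 [0.45722388 0.01211875 0.0264316 ] 0.017304508021796918 along [-0.57  0.74  0.03 -0.12  0.57  0.45] mean 0.18 F [ 0.1  -0.32 -0.16]
```

Emit:
carry_out(moves=[0,0.1,-0.028,0,0,0,0.1,-0.028,0,0,0,0,0,0,0,0,0,0,0,0,0,-0.1,0.028,0,0,0,-0.1,0.028,0,0,0,-0.1,0.028,0,0,0,-0.1,0.028,0,0,0,-0.1,0.028,0,0,0,-0.1,0.028,0,0])

```text
clock: 10.75
position: [0.4529, 0.0134, 0.0264]
ee_rot: [0.0, 0.134, 0.991, 0.0]
contact_force: [0.8, -0.6, -0.1]
width: 0.0177
```

```bash
python3 f.py
```

```text
11.0 [0.45255451 0.01340162 0.0262611 ] 0.017401681699609827 along [ 0.93  0.81  0.21  0.14 -0.65 -0.25] mean 0.2 F [ 0.23  0.07 -0.05]
```

The drag is about 0.9 N, which is weight only, so the foot isn't touching yet. Back to the knob for another 0.8 rad.

Emit:
carry_out(moves=[60,0,0,0,0,60,0,0,0,0,60,0,0,3,0,60,0,0,4,-0.13,60,0,0,4,-0.14,60,0,0,2.1,-0.14,60,4,-1,0,-0.14,60,4,-1,0,-0.14,60,4,-1,0,-0.13,60,0.2,-0.2,0,-0.13], squeeze=30)

```text
clock: 12.0
position: [0.5802, -0.0202, 0.1571]
ee_rot: [0.002, 0.575, 0.818, 0.001]
contact_force: [-1.0, -0.4, 0.3]
width: 0.051
```

Emit:
carry_out(moves=[60,0,0,0,0,60,0,0,-2,0,60,0,0,-1,0,60,0,0,-1,0,60,0,0,0,0,0,0,0,0,0,0,0,0,0,0,0,0,0,0,0,0,0,0,0,0,0,0,0,0,0])

```text
clock: 13.0
position: [0.5756, -0.0186, 0.1182]
ee_rot: [0.001, 0.572, 0.82, 0.001]
contact_force: [0.4, 1.3, 3.0]
width: 0.0134
```

Emit:
carry_out(moves=[0,0,0,0,0,0,0,0,0,-0.1,0,0,0,0,-0.1,0,0,0,0,-0.1,0,0,0,0,-0.1,0,0,0,0,-0.1,0,0,0,0,-0.1,0,0,0,0,-0.1,0,0,0,0,-0.1,0,0,0,0,0])

```text
clock: 14.0
position: [0.5753, -0.0186, 0.1182]
ee_rot: [0.0, 0.847, 0.532, 0.001]
contact_force: [0.2, 1.0, 6.1]
width: 0.0134
```

Run:
```python
from h import *
s=manip.get_state(); print(s["position"],s["contact_force"],s["moment"],s["width"],s["qpos"])
T=wpose(); print(np.arctan2(T[1,1],T[0,1]))
```

```text
[ 0.57532363 -0.01857612  0.11819244] [0.24745901 0.9782793  6.10427907] [ 0.16777792  0.05548975 -0.02854856] 0.013419570824053532 [-1.53321256e-01  3.60243163e-01  1.67718757e+00  3.25689935e-04
  1.10269398e+00  2.96323890e-01]
-0.449792348104311
```

Emit:
carry_out(moves=[50,0,0,0,0,50,0,0,0,0,50,0,0,2,0,50,0,0,2,-0.12,50,-3,0.8,0,-0.14,50,-3,0.8,0,-0.14,50,-3,0.8,0,-0.14,50,-3.2,0.8,0,-0.14,50,0,0,0,-0.14,50,0,0,0,-0.14])

```text
clock: 15.0
position: [0.4512, 0.0136, 0.1571]
ee_rot: [0.0, 0.997, 0.079, -0.0]
contact_force: [0.8, -0.2, 1.2]
width: 0.0427
```

Emit:
carry_out(moves=[50,0,0,0,-0.14,50,0,0,-1,-0.14,50,0,0,-2,-0.14,50,0,0,-3,-0.01,50,0,0,-3,0,50,0,0,-2,0,50,0,0,-1,0,50,0,0,-1.1,0,50,0,0,0,0,50,0,0,0,0])

```text
clock: 16.0
position: [0.4531, 0.0132, 0.0266]
ee_rot: [0.0, 0.991, -0.133, 0.0]
contact_force: [-0.2, -0.0, -0.4]
width: 0.0421
```

Emit:
carry_out(moves=[0,0,0,0,0,0,0,0,0,0,0,0,0,0,0,0,0,0,0,0,0,0,0,0,0,0,0,0,0,0,0,-0.1,0.028,0,0,0,-0.1,0.028,0,0,0,-0.1,0.028,0,0,0,-0.1,0.028,0,0], squeeze=25)

```text
clock: 17.0
position: [0.4491, 0.0144, 0.0264]
ee_rot: [0.0, 0.991, -0.133, 0.0]
contact_force: [2.3, -1.3, 0.9]
width: 0.0173
```

```bash
python3 f.py
```

```text
17.25 [0.44869237 0.01447071 0.02628672] 0.0174251930822213 along [2.53 2.38 1.8  1.62 3.49 2.4 ] mean 2.37 F [ 2.34 -0.45  0.08]
```

Emit:
carry_out(moves=[0,0.1,-0.028,0,0,0,0.1,-0.028,0,0,0,0.1,-0.028,0,0,0,0.1,-0.028,0,0,0,0.1,-0.028,0,0,0,0.1,-0.028,0,0,0,0.1,-0.028,0,0,0,0.1,-0.028,0,0,0,0.1,-0.028,0,0,0,0.1,-0.028,0,0])

```text
clock: 18.25
position: [0.4589, 0.0116, 0.0263]
ee_rot: [0.0, 0.991, -0.133, -0.0]
contact_force: [-3.0, 0.7, -0.4]
width: 0.0175
```

```bash
python3 f.py
```

```text
18.5 [0.45922538 0.0115768  0.02642118] 0.017758539844015552 along [-3.09 -1.79 -1.87 -1.58 -1.82 -2.5 ] mean -2.11 F [-1.98  0.75 -0.16]
```

Emit:
carry_out(moves=[0,0,0,0,0,0,0,0,0,0,0,0,0,0,0,0,0,0,0,0,0,-0.1,0.028,0,0,0,-0.1,0.028,0,0,0,-0.1,0.028,0,0,0,-0.1,0.028,0,0,0,-0.1,0.028,0,0,0,-0.1,0.028,0,0])

```text
clock: 19.5
position: [0.4532, 0.0133, 0.0264]
ee_rot: [0.0, 0.991, -0.133, 0.0]
contact_force: [2.7, 0.2, 0.1]
width: 0.0173
```

```bash
python3 f.py
```

```text
19.75 [0.45276738 0.01340695 0.02632509] 0.01753600716561218 along [2.51 2.2  1.04 2.1  2.14 1.71] mean 1.95 F [ 1.92 -0.38  0.8 ]
```

The foot is touching: moving drag is about 2.7 N, so the foot force is about 2.4 N. I'll turn a further 0.25 rad and try again.

Emit:
carry_out(moves=[60,0,0,0,0,60,0,0,0,0,60,0,0,3,0,60,0,0,4,0.14,60,0,0,4,0.14,60,0,0,2.1,0.14,60,0,0,0,0.14,60,4,-1,0,0.14,60,4,-1,0,0.14,60,4,-1,0,0.14], squeeze=30)

```text
clock: 20.75
position: [0.5731, -0.0167, 0.1572]
ee_rot: [-0.0, 0.936, 0.352, -0.001]
contact_force: [0.4, 1.5, -0.5]
width: 0.0514
```

Emit:
carry_out(moves=[60,0.2,-0.2,0,0.14,60,0,0,0,0.14,60,0,0,0,0.13,60,0,0,-2,0,60,0,0,-1,0,60,0,0,-1,0,60,0,0,0,0,30,0,0,0,0,0,0,0,0,0,0,0,0,0,0])

```text
clock: 21.75
position: [0.5753, -0.0187, 0.1181]
ee_rot: [0.0, 0.847, 0.532, 0.001]
contact_force: [0.1, 0.3, 0.1]
width: 0.0132
```

Emit:
carry_out(moves=[0,0,0,0,0,0,0,0,0,0,0,0,0,0,0,0,0,0,0,0,0,0,0,0,-0.05,0,0,0,0,-0.1,0,0,0,0,-0.1,0,0,0,0,0,0,0,0,0,0,0,0,0,0,0])

```text
clock: 22.75
position: [0.5752, -0.0186, 0.1181]
ee_rot: [0.0, 0.906, 0.423, 0.0]
contact_force: [-0.6, 0.4, 5.3]
width: 0.0131
```

Run:
```python
from h import *
s=manip.get_state(); print(s["position"],s["contact_force"],s["moment"],s["width"])
T=wpose(); print(np.arctan2(T[1,1],T[0,1]))
```

```text
[ 0.57516048 -0.01862027  0.11805309] [-0.59752966  0.40879828  5.25849909] [ 0.0933325   0.17146473 -0.0836595 ] 0.013147574173901859
-0.6981135886065912
```

Emit:
carry_out(moves=[50,0,0,0,0,50,0,0,0,0,50,0,0,2,0,50,0,0,2,-0.14,50,-3,0.8,0,-0.14,50,-3,0.8,0,-0.14,50,-3,0.8,0,-0.14,50,-3.2,0.8,0,-0.14,50,0,0,0,-0.14,50,0,0,0,-0.14])

```text
clock: 23.75
position: [0.4515, 0.0137, 0.1572]
ee_rot: [0.0, 0.998, -0.056, -0.0]
contact_force: [1.1, 0.1, -0.7]
width: 0.0427
```

Emit:
carry_out(moves=[50,0,0,-1,-0.14,50,0,0,-2,-0.02,50,0,0,-3,0,50,0,0,-3,0,50,0,0,-2,0,50,0,0,-1,0,50,0,0,-1.1,0,50,0,0,0,0,50,0,0,0,0,0,0,0,0,0], squeeze=25)

```text
clock: 24.75
position: [0.4536, 0.0132, 0.0271]
ee_rot: [0.0, 0.991, -0.133, 0.001]
contact_force: [0.9, 0.2, 1.0]
width: 0.0296
```

Emit:
carry_out(moves=[0,0,0,0,0,0,0,0,0,0,0,0,0,0,0,0,0,0,0,0,0,0,0,0,0,0,0,0,0,0,0,-0.1,0.028,0,0,0,-0.1,0.028,0,0,0,-0.1,0.028,0,0,0,-0.1,0.028,0,0])

```text
clock: 25.75
position: [0.4496, 0.0143, 0.0266]
ee_rot: [0.0, 0.991, -0.133, 0.001]
contact_force: [3.5, -1.6, -0.6]
width: 0.0174
```

```bash
python3 f.py
```

```text
26.0 [0.44909435 0.01444458 0.02640626] 0.017382270876552836 along [3.76 5.4  5.14 4.88 4.02 5.33] mean 4.76 F [ 4.68 -0.96 -0.04]
```

Emit:
carry_out(moves=[0,0.1,-0.028,0,0,0,0.1,-0.028,0,0,0,0.1,-0.028,0,0,0,0.1,-0.028,0,0,0,0.1,-0.028,0,0,0,0.1,-0.028,0,0,0,0.1,-0.028,0,0,0,0.1,-0.028,0,0,0,0.1,-0.028,0,0,0,0.1,-0.028,0,0])

```text
clock: 27.0
position: [0.4588, 0.0116, 0.0263]
ee_rot: [0.0, 0.991, -0.133, -0.0]
contact_force: [-4.3, 0.3, 0.8]
width: 0.0174
```

```bash
python3 f.py
```

```text
27.25 [0.45912487 0.01152528 0.02639668] 0.017348972753947513 along [-4.22 -4.56 -3.47 -3.18 -3.9  -3.75] mean -3.85 F [-3.82  0.65  0.45]
```

Emit:
carry_out(moves=[0,0,0,0,0,0,0,0,0,0,0,0,0,0,0,0,0,0,0,0,0,-0.1,0.028,0,0,0,-0.1,0.028,0,0,0,-0.1,0.028,0,0,0,-0.1,0.028,0,0,0,-0.1,0.028,0,0,0,-0.1,0.028,0,0])

```text
clock: 28.25
position: [0.4545, 0.0132, 0.0268]
ee_rot: [-0.0, 0.991, -0.133, 0.002]
contact_force: [4.1, -0.9, 0.4]
width: 0.017
```

```bash
python3 f.py
```

```text
28.5 [0.45332172 0.01339773 0.02644367] 0.017477817484734006 along [4.13 3.75 4.8  4.24 3.75 3.7 ] mean 4.06 F [ 3.94 -1.    0.01]
```

Drag is about 4.2 N both ways, so the foot force is about 4.3 N. I'll release, rise and take a check picture.

Emit:
carry_out(moves=[60,0,0,0,0,60,0,0,0,0,60,0,0,0,0,60,0,0,1,0,60,0,0,3,0,60,0,0,4,0,60,0,0,4,0,60,0,0,4,0,60,0,0,0,0,60,0,0,0,0])

```text
clock: 29.5
position: [0.4529, 0.0134, 0.1876]
ee_rot: [0.0, 0.991, -0.133, 0.001]
contact_force: [0.4, 0.7, -0.8]
width: 0.051
```

Run:
```python
from h import *
snap("side","s3.png"); im=cv2.imread("pics/s3.png")[100:350,150:450]; cv2.imwrite("pics/s3c.png",cv2.resize(im,None,fx=2.4,fy=2.4))
```

```text
(no output)
```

View pics/s3c.png

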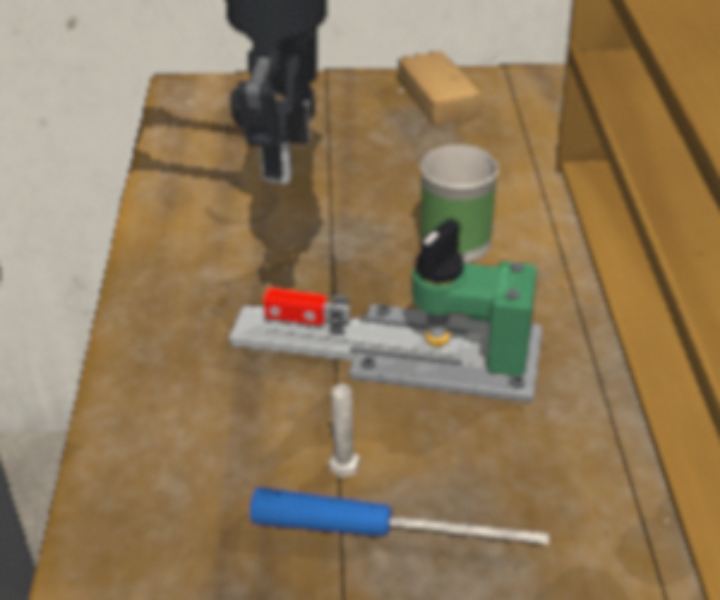

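The side view shows the gripper clear of everything, the gauge flat with its handle at (295,305) in the crop, and the tin, bolt and screwdriver standing as before.

```bash
python3 -c "
from rig import manip
print(manip.sign_off())"
```

```text
the job is handed in; nothing more can be done
None
```

I set the foot so the blade just drags at about 4.2 N and handed the job in at about 29.6 s on the robot's clock. No verdict was reported.

- **Turning:** I turned the knob clockwise by 0.8, 0.8 and 0.25 rad, and tried the blade by its red handle a few millimetres to and fro after each turn.
- **Drag:** It measured about 0.9 N after the first turn (foot still clear), about 2.7 N after the second, and 3.8 to 4.8 N after the last. The last value works out to a foot force of about 4 to 5 N, inside the 2.5 to 8 N window.
- **Uncertainty:** Single force readings scatter by roughly ±0.7 N. The last outward pull averaged 4.8 N while the other two averaged about 4.0 N.
- **Final state:** The handle was released within about 1 mm of where I first gripped it. The last picture shows the gauge flat, the gripper clear, and the tin, bolt and screwdriver undisturbed.

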